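# Touch-test the white phone and log a pass

### The job

Touch-test the white phone: touch its green patch lightly with the fingertips, so that the phone sinks visibly in its sprung cradle but not down to the stop, and lift off so that it springs back. Then press the green button on the grey logging box fully down, let it go and withdraw. Leave the yellow patch, the red button, the black and red phones and the loose things on the bench alone, and lift or carry nothing.

Things in the scene. Friction and masses are not known exactly. Their poses are not given: they have to be found in the camera images.
- white_green: the green test patch on the white phone: a flat square 32 x 32 mm, 2 mm thick, stuck on the glass 45 mm from the phone's centre towards its cradle's +x end (the end with the small earpiece slot). Origin: centre of the patch's underside; its top is 2 mm higher, 35 mm above the bench at rest. x along the phone's length, y across its width, z up
- white_yellow: the yellow patch on the white phone, same size and height, 45 mm from the phone's centre towards the -x end, 90 mm from the green one centre to centre; to be left alone. Origin: centre of its underside
- white_cradle: an aluminium test cradle 170 mm (its x) by 92 mm (its y), fixed to the bench, carrying a white phone (150 x 72 mm); origin: centre of the cradle's underside on the bench; z up. The phone's face is 33 mm above the bench
- white_phone (a joint): how far the white phone has sunk in its cradle, in m: 0 at rest, positive down, springs back. The springs give way evenly by 1 mm per newton; hard stop at 0.010 (10 mm, about 10 N). Negative when the phone is lifted
- black_cradle: an aluminium test cradle 170 mm (its x) by 92 mm (its y), fixed to the bench, carrying a black phone (150 x 72 mm); origin: centre of the cradle's underside on the bench; z up. The phone's face is 33 mm above the bench. This phone must be left alone; it has a green and a yellow patch too
- red_cradle: an aluminium test cradle 170 mm (its x) by 92 mm (its y), fixed to the bench, carrying a red phone (150 x 72 mm); origin: centre of the cradle's underside on the bench; z up. The phone's face is 33 mm above the bench. This phone must be left alone; it has a green and a yellow patch too
- black_phone (a joint): how far the black phone has sunk in its cradle, m: 0 at rest, positive down; same springs
- red_phone (a joint): how far the red phone has sunk in its cradle, m: 0 at rest, positive down; same springs
- log_box: the logging box, a grey block 170 mm (its x) by 90 mm (its y) and 30 mm high, fixed to the bench, with two round push buttons of 32 mm diameter on top, 84 mm apart along its x. Origin: centre of its underside; z up
- pass_button_top (a point): centre of the top face of the green (pass) button, on the +x half of the logging box, 52 mm above the bench; the button is pressed straight down
- pass_button (a joint): travel of the green button, m: 0 up, 0.006 fully down, which takes about 4 N; springs back
- fail_button_top (a point): centre of the top face of the red (fail) button, on the -x half of the logging box, 52 mm above the bench; to be left alone
- fail_button (a joint): travel of the red button, m: 0 up, 0.006 fully down
- spool: loose metal solder spool, 52 mm diameter, 35 mm high, upright; origin: centre of its underside. Bystander
- tin: loose round jar with a yellow cap, 60 mm diameter, 30 mm high; origin: centre of its underside. Bystander
- driver: loose screwdriver, 150 mm long, lying on the bench along its x. Bystander
- battery: loose flat black phone battery, 90 x 45 x 6 mm; origin: centre of its underside. Bystander
- sim_case: loose small orange case, 50 x 35 x 20 mm; origin: centre of its underside. Bystander

How it is judged:
By the outcome, as a careful person would: the job done as asked, in the order asked, and still so for the second after the job is handed in, with the robot touching nothing.
It also fails if it takes over 48 s, if anything falls off the work surface, if the arm or the gripper's body presses on something with over 40 N, if the wrist force passes 120 N, or if a joint passes its speed limit or range.

### The arm

A 6-joint arm with a two-finger parallel gripper is mounted at the origin on the work surface. World frame = base frame: x ahead of the robot, y to its left, z up, the work surface at z = 0. Lengths are in m, angles in degrees, forces in N, time in s.
With the tool pointing down it reaches from about 0.275 to 0.825 m from the base axis. Payload 5.2 kg.
Tool frame: the origin (TCP) lies at the very end of the fingers, on their centre line; the grasp point (between the pads) lies 19 mm behind it; z points along the fingers, y is the line along which they close (so a half turn about z gives the same grasp; the last joint's range is limited). The gripper opens to 93 mm and grips with 3 to 60 N. Pads are 15 mm wide; open, the fingers measure 128 mm over their backs; the gripper's body (75 mm by 188 mm) begins 65 mm behind the grasp point.
Start: joints at [65.329, 14.817, 87.949, -0, 77.235, -11.62], TCP at [0.124, 0.536, 0.219] pointing down, gripper open.
Joint ranges: [-179.93, 179.93], [-52.35, 119.4], [10.71, 147.94], [-69.91, 249.91], [12.55, 155.21], [-178.61, 178.61]. Speed limits (degrees/s): [147.25, 147.25, 180, 180, 180, 180].

### API

Orientations are given as [roll, pitch, yaw] about the fixed x, y, z axes, in that order (R = Rz(yaw) Ry(pitch) Rx(roll)).
In Python, from rig import sense, camera, calibration, close_job, find_in gives the robot as it stands.
- The arm moves only by the shell command python3 -m inch 'ROWS' [FORCE]. ROWS is JSON, a list of rows, each a list of 7 numbers: the turn, a rotation vector about the tool's x, y, z in units of 60 degrees (1.0 is 60 degrees), then the shift along the tool's x, y, z in units of 60 mm (1.0 is 60 mm), then the closure, from -1 (fully open) to 1 (shut). In form: [[rx, ry, rz, dx, dy, dz, jaw], ...]. A call has 1 to 10 rows; each row shifts and turns the commanded pose from where the row before left it, along the tool's axes as they then stand; what a row does not reach is not made up. A row lasts 1/8 s, in which the tool goes at most 62.5 mm and 10.7 degrees, less where a joint would pass 70% of its speed; a pose out of reach is approached as far as the arm can. A call with a number of a shift or a turn outside -1 to 1 is refused whole. A call with a gripper value outside its range is refused whole. The fingers move at their own pace and stop on an object; FORCE is the grip in N (left out, the last holds). Time passes only in rows, so rows that do not move let the fingers close. It gives the time, the measured TCP pose, the force, the opening and the grip force at its end, in the units of the state.
- sense(): the state, without advancing time (a new reading comes with each control period).
- camera(name): name is "scene" or "top"; returns the picture (480x640x3 uint8, red, green, blue); there is no depth.
- calibration(name): a dict with "fx", "fy", "cx", "cy" (pixels), "extrinsics" (4x4, takes a point from world to camera coordinates). Camera axes: x right, y up, looking along -z (the intrinsics and any distortion apply to the point x, -y, -z); pixel columns grow to the right and rows downward; lengths in m; the calibration is good to about 2 mm. A picture is of the moment at which its call begins. calibration takes no time and is no camera call.
- close_job(): hands the job in; it is judged then, once.
Trained networks look in the newest picture that a camera, given by its name, has taken for a name from the list of things; names that differ only in an ending like _2 or _b are one class to them, and where a whole thing is asked for, a point or a joint stands for the part that bears it (a point fixed in the world has none). Each returns a list of dicts, best first, with "score" (0 to 1); they miss things now and then, are a little off and sometimes report something else, mostly with a low value. They report only what shows in the picture. A call takes as long as a camera call.
- find_in(camera, name): "pixel" ([row, column] in pixels, amid what is visible of it).
The state is a dict: "clock": time; "q": joint angles; "joint_vel": joint speeds; "joint_efforts": joint torques, N m; "tool_pos": TCP position; "ee_rot": TCP orientation; "contact_force": force on the tool from outside, world axes, zero at the start; "ft_torque": the same for the moment, N m; "width": opening from 0.0 (shut) to 1.0 (fully open); "grip_force": force on a finger pad.
Only numpy, scipy, OpenCV 4.12 (cv2) and the standard library are available. Lean on these libraries where they do the work, as an engineer would, in place of code of your own. Each camera call takes 0.05 s, during which the arm holds its last target. There are 200 camera calls.

## Working session

There is one attempt and no reset: what is moved stays moved. The work goes in short steps, Python scripts to look and compute and a shell command to move; the robot and the scene stay as the last step left them, time stands still between calls to the robot, and variables do not carry over. Pictures are saved under pics/ and viewed, at most 10 in all, crops included, and the job is handed in when it is done.

```bash
mkdir -p pics; cat > h.py <<'E'
import numpy as np,cv2
from rig import sense,camera,calibration,close_job,find_in
def ray(cam,px,z):
    c=calibration(cam);E=np.array(c["extrinsics"]);R,t=E[:3,:3],E[:3,3]
    r,cl=px
    d=np.array([(cl-c["cx"])/c["fx"],-(r-c["cy"])/c["fy"],-1.])
    o=-R.T@t;d=R.T@d
    return o+d*(z-o[2])/d[2]
def proj(cam,p):
    c=calibration(cam);E=np.array(c["extrinsics"]);q=E[:3,:3]@np.array(p)+E[:3,3]
    return [c["cy"]+c["fy"]*(-q[1]/-q[2]),c["cx"]+c["fx"]*q[0]/-q[2]]
E
python3 - <<'E'
from h import *
print({k:v for k,v in calibration("top").items() if k!="extrinsics"})
for n in ("scene","top"):
    cv2.imwrite(f"pics/{n}0.png",camera(n)[:,:,::-1])
Z=dict(white_green=.035,white_yellow=.035,white_cradle=.033,black_cradle=.033,red_cradle=.033,log_box=.03,pass_button_top=.052,fail_button_top=.052)
for k,z in Z.items():
  for cam in("top","scene"):
    for f in find_in(cam,k)[:3]: print(k,cam,round(f["score"],2),np.round(f["pixel"]),np.round(ray(cam,f["pixel"],z),3))
s=sense();print(s["clock"],s["tool_pos"],s["ee_rot"],s["width"])
E
```

```text
{'fx': 432.9849429814252, 'fy': 432.9849429814252, 'cx': 311.852651485881, 'cy': 240.84569554955763}
white_green top 0.72 [220. 378.] [ 0.608 -0.123  0.035]
white_green scene 0.74 [196. 413.] [0.481 0.331 0.035]
white_green scene 0.6 [272. 283.] [ 0.604 -0.117  0.035]
white_yellow top 0.79 [271. 368.] [ 0.513 -0.106  0.035]
white_yellow top 0.66 [335. 314.] [ 0.396 -0.009  0.035]
white_yellow top 0.57 [143. 290.] [0.755 0.042 0.035]
white_yellow scene 0.57 [249. 267.] [ 0.511 -0.107  0.035]
white_yellow scene 0.23 [273. 158.] [ 0.479 -0.337  0.035]
white_cradle top 0.84 [244. 371.] [ 0.563 -0.111  0.033]
white_cradle scene 0.71 [272. 272.] [ 0.593 -0.134  0.033]
black_cradle top 0.76 [258. 258.] [0.533 0.095 0.033]
black_cradle scene 0.68 [204. 413.] [0.511 0.306 0.033]
black_cradle scene 0.63 [272. 275.] [ 0.596 -0.131  0.033]
black_cradle scene 0.6 [236. 351.] [0.559 0.083 0.033]
red_cradle top 0.9 [289. 136.] [0.471 0.316 0.033]
red_cradle scene 0.79 [207. 412.] [0.523 0.293 0.033]
log_box top 0.71 [306. 489.] [ 0.455 -0.323  0.03 ]
log_box scene 0.57 [275. 159.] [ 0.481 -0.335  0.03 ]
pass_button_top top 0.79 [284. 500.] [ 0.494 -0.335  0.052]
pass_button_top top 0.52 [148. 403.] [ 0.742 -0.168  0.052]
pass_button_top scene 0.56 [252. 157.] [ 0.429 -0.322  0.052]
pass_button_top scene 0.44 [273. 158.] [ 0.504 -0.341  0.052]
fail_button_top top 0.73 [330. 493.] [ 0.412 -0.321  0.052]
fail_button_top scene 0.44 [248. 157.] [ 0.415 -0.318  0.052]
0.9 [0.1241931  0.53580257 0.21865143] [1.79999998e+02 8.60885794e-04 1.66948917e+02] 1.0011672060437409
```

View pics/top0.png

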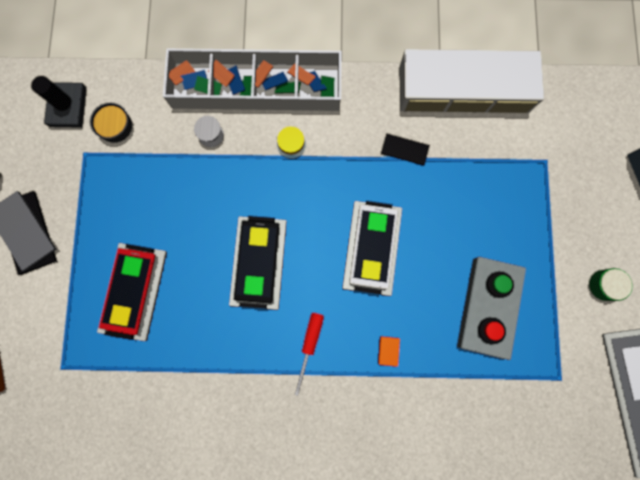

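View pics/scene0.png

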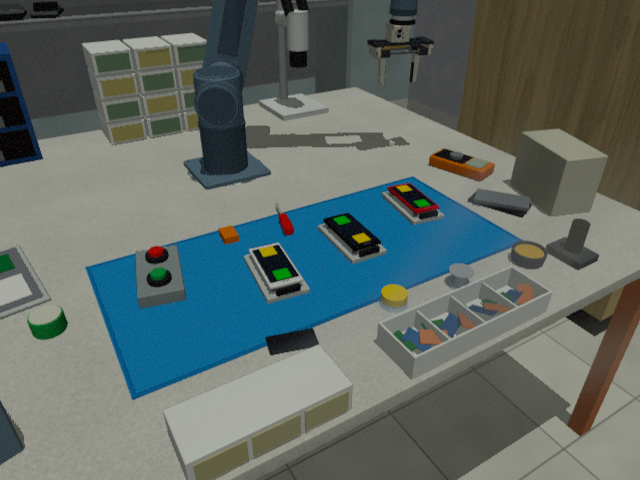

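The top view shows the white phone with its green patch at about (row 221, col 377), its yellow at (270, 371), and the box with its green button at (284, 500) and red at (330, 494). The scene view agrees: white phone's green at (272, 283), green button at (274, 158). I'll refine these by colour centroids in both cameras.

```bash
cat >> h.py <<'E'
def blob(im,px,lo,hi,r=16):
    hsv=cv2.cvtColor(im,cv2.COLOR_RGB2HSV);m=cv2.inRange(hsv,lo,hi)
    w=np.zeros_like(m);y,x=map(int,px);w[y-r:y+r,x-r:x+r]=1
    n,l,s,c=cv2.connectedComponentsWithStats(m*w);i=1+np.argmax(s[1:,4])
    return c[i][::-1],s[i,4]
def rel(x,y,z):
    from scipy.spatial.transform import Rotation as Ro
    s=sense();R=Ro.from_euler("xyz",s["ee_rot"],degrees=True).as_matrix()
    return R.T@(np.array([x,y,z])-s["tool_pos"])/.06
E
python3 - <<'E'
from h import *
G=((45,120,40),(80,255,255));Y=((20,120,80),(35,255,255));Rd=((0,150,80),(8,255,255))
for cam,d in dict(top=[("wg",(221,377),G,.035),("wy",(270,371),Y,.035),("pass",(284,500),G,.052),("fail",(330,494),Rd,.052)],
 scene=[("wg",(273,283),G,.035),("wy",(253,267),Y,.035),("pass",(274,158),G,.052),("fail",(253,157),Rd,.052)]).items():
  im=camera(cam)
  for n,p,c,z in d:
    b,a=blob(im,p,*c);print(cam,n,np.round(b,1),a,np.round(ray(cam,b,z),4))
  print(np.round(ray(cam,(244,371) if cam=="top" else (272,272),.033),3))
for p in[(.606,-.119,.12),(.494,-.335,.12)]:print(rel(*p))
E
```

```text
top wg [222.2 377.2] 375 [ 0.6035 -0.1224  0.035 ]
top wy [269.3 371. ] 375 [ 0.5161 -0.1109  0.035 ]
top pass [283.6 502.5] 308 [ 0.4938 -0.3407  0.052 ]
top fail [330.6 494.5] 304 [ 0.412  -0.3231  0.052 ]
[ 0.563 -0.111  0.033]
scene wg [273.4 281.6] 184 [ 0.6091 -0.1212  0.035 ]
scene wy [251.2 267.7] 135 [ 0.5212 -0.1101  0.035 ]
scene pass [273.8 157.7] 173 [ 0.5067 -0.3423  0.052 ]
scene fail [251.1 155.3] 125 [ 0.4241 -0.3242  0.052 ]
[ 0.592 -0.135  0.033]
[-10.28769955  -8.81728195   1.64409491]
[ -9.28246804 -12.74588908   1.64414296]
```

```bash
python3 -m inch '[[0,0,0,-0.6,-0.51,0,1],[0,0,0,-0.6,-0.51,0,1],[0,0,0,-0.6,-0.51,0,1],[0,0,0,-0.6,-0.51,0,1],[0,0,0,-0.6,-0.51,0,1],[0,0,0,-0.6,-0.51,0,1],[0,0,0,-0.6,-0.51,0,1],[0,0,0,-0.6,-0.51,0,1],[0,0,0,-0.6,-0.51,0,1]]' 10
python3 -m inch '[[0,0,0,-0.6,-0.51,0.1,1],[0,0,0,-0.6,-0.51,0.2,1],[0,0,0,-0.6,-0.51,0.2,1],[0,0,0,-0.6,-0.51,0.2,1],[0,0,0,-0.6,-0.51,0.2,1],[0,0,0,-0.6,-0.51,0.2,1],[0,0,0,-0.6,-0.51,0.2,1],[0,0,0,-0.3,-0.51,0.2,1],[0,0,0,0,0,0,1],[0,0,0,0,0,0,1]]'
python3 - <<'E'
from h import *
s=sense();print(s["clock"],s["tool_pos"],s["ee_rot"],s["width"],s["contact_force"])
print(rel(.605,-.122,.045))
E
```

```text
clock: 2.12
tool_pos: [0.3785, 0.193, 0.2189]
ee_rot: [180.0, 0.0, 166.9]
contact_force: [1.1, 1.3, -0.2]
width: 0.079
grip_force: 0.0
clock: 3.38
tool_pos: [0.585, -0.1047, 0.1286]
ee_rot: [180.0, -0.0, 166.9]
contact_force: [-0.2, -0.5, 0.3]
width: 0.006
grip_force: 0.0
3.375 [ 0.58504496 -0.1046973   0.12859276] [ 1.79971224e+02 -3.87093430e-02  1.66921047e+02] 0.005625984536658021 [-0.22905311 -0.53616621  0.31263349]
[-0.39015575 -0.20633546  1.39284598]
```

```bash
python3 -m inch '[[0,0,0,-0.2,-0.1,0.4,1],[0,0,0,-0.19,-0.1,0.4,1],[0,0,0,0,0,0.4,1],[0,0,0,0,0,0,1],[0,0,0,0,0,0,1]]'
python3 - <<'E'
from h import *
s=sense();print(s["tool_pos"],s["contact_force"]);print(rel(.605,-.122,.035))
o=[]
for cam in("top","scene"):
    p=proj(cam,s["tool_pos"]);print(p);r,c=map(int,p)
    o.append(cv2.resize(camera(cam)[r-40:r+40,c-40:c+40,::-1],(400,400),interpolation=cv2.INTER_CUBIC))
cv2.imwrite("pics/a.png",np.hstack(o))
E
```

```text
clock: 4.0
tool_pos: [0.6059, -0.1214, 0.058]
ee_rot: [-180.0, 0.1, 167.0]
contact_force: [-0.6, -0.0, 0.3]
width: 0.006
grip_force: 0.0
[ 0.60592804 -0.12135566  0.05797811] [-0.55120783 -0.03727775  0.30591333]
[ 0.01321303 -0.01389831  0.38295129]
[np.float64(218.40196900358592), np.float64(378.39496547331396)]
[np.float64(263.48613997430937), np.float64(280.4208233283837)]
```

View pics/a.png

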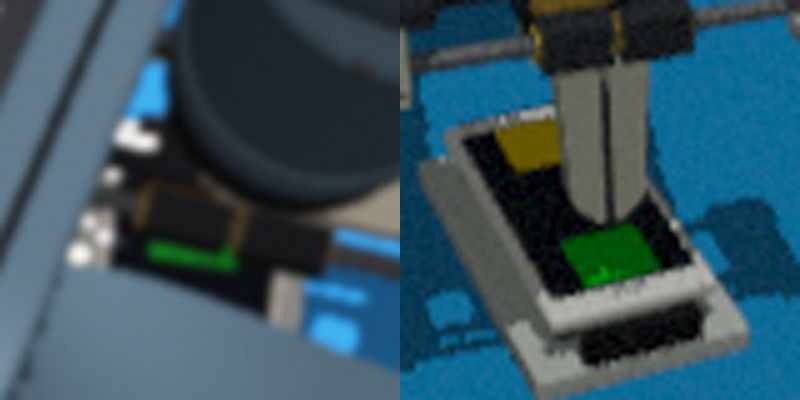

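The right-hand crop (scene) shows the closed fingertips at about (605, 220), straight above the green patch at (610, 255) and clear of the yellow one. In the left-hand crop (top) the arm hides most of it. Now down slowly, watching the force.

```bash
python3 -m inch '[[0,0,0,0,0,0.15,1],[0,0,0,0,0,0.15,1],[0,0,0,0,0,0.05,1],[0,0,0,0,0,0.05,1],[0,0,0,0,0,0,1],[0,0,0,0,0,0,1]]'; python3 -m inch '[[0,0,0,0,0,0.02,1],[0,0,0,0,0,0.02,1],[0,0,0,0,0,0,1],[0,0,0,0,0,0,1]]'
```

```text
clock: 4.85
tool_pos: [0.6054, -0.1221, 0.0329]
ee_rot: [-180.0, -0.0, 166.9]
contact_force: [-1.4, 0.5, 2.9]
width: 0.002
grip_force: 1.2
clock: 5.35
tool_pos: [0.6056, -0.1221, 0.0305]
ee_rot: [-180.0, 0.0, 166.9]
contact_force: [-3.2, 0.4, 4.3]
width: 0.004
grip_force: 2.4
```

```bash
python3 -m inch '[[0,0,0,0,0,-0.1,1],[0,0,0,0,0,-0.2,1],[0,0,0,0,0,-0.6,1],[0,0,0,0,0,-0.6,1],[0,0,0,0,0,0,1],[0,0,0,0.1,-0.5,0,1],[0,0,0,0.15,-0.6,0,1],[0,0,0,0.15,-0.6,0,1],[0,0,0,0.15,-0.6,0,1],[0,0,0,0.15,-0.6,0,1]]'
python3 -m inch '[[0,0,0,0.15,-0.6,0,1],[0,0,0,0.1,-0.45,0.3,1],[0,0,0,0,0,0.3,1],[0,0,0,0,0,0,1],[0,0,0,0,0,0,1]]'
python3 - <<'E'
from h import *
s=sense();print(s["tool_pos"],s["contact_force"]);print(rel(.496,-.340,.052))
o=[]
for cam in("top","scene"):
    p=proj(cam,s["tool_pos"]);print(p);r,c=map(int,p)
    o.append(cv2.resize(camera(cam)[r-40:r+40,c-40:c+40,::-1],(400,400),interpolation=cv2.INTER_CUBIC))
cv2.imwrite("pics/b.png",np.hstack(o))
im=camera("scene");b=blob(im,(273,283),(45,120,40),(80,255,255));print(b,ray("scene",b[0],.035))
E
```

```text
clock: 6.6
tool_pos: [0.5242, -0.2827, 0.1193]
ee_rot: [180.0, -0.1, 166.9]
contact_force: [0.9, 0.1, -0.5]
width: 0.003
grip_force: 0.0
clock: 7.22
tool_pos: [0.4966, -0.3398, 0.0843]
ee_rot: [180.0, -0.0, 167.0]
contact_force: [1.2, -0.3, -0.1]
width: 0.003
grip_force: 0.0
[ 0.49655689 -0.33981725  0.08432286] [ 1.19454831 -0.26632429 -0.05063776]
[ 0.00825169 -0.00515902  0.53871506]
[np.float64(280.89832100036534), np.float64(510.01581855157394)]
[np.float64(257.41460905731253), np.float64(154.74806269544726)]
(array([273.36216216, 281.56216216]), np.int32(185)) [ 0.60878857 -0.12118497  0.035     ]
```

View pics/b.png

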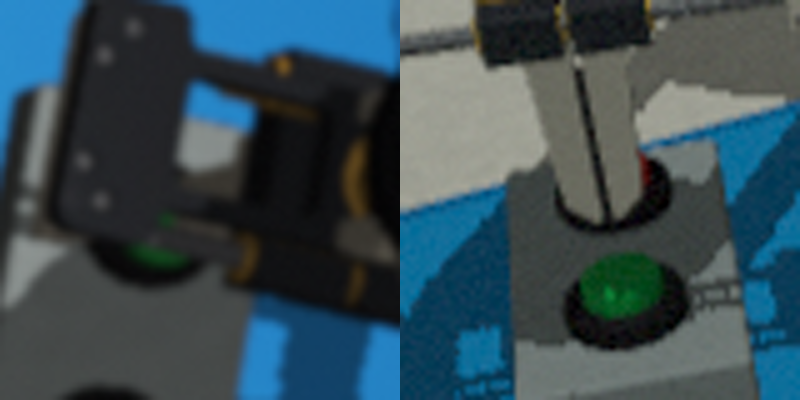

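The white phone's green patch is back at its rest pixel (273.4, 281.6). The right-hand crop shows the fingertips at (605, 220) above the green button at (620, 280), lined up for descent, with the red button farther back.

```bash
python3 -m inch '[[0,0,0,-0.03,-0.03,0.2,1],[0,0,0,0,0,0.2,1],[0,0,0,0,0,0.1,1],[0,0,0,0,0,0.05,1],[0,0,0,0,0,0,1],[0,0,0,0,0,0,1]]'; python3 -m inch '[[0,0,0,0,0,0.04,1],[0,0,0,0,0,0.04,1],[0,0,0,0,0,0,1],[0,0,0,0,0,0,1]]'
```

```text
clock: 8.12
tool_pos: [0.4978, -0.3424, 0.0516]
ee_rot: [-180.0, 0.0, 166.9]
contact_force: [-0.8, 0.4, 1.9]
width: 0.006
grip_force: 0.7
clock: 8.62
tool_pos: [0.4981, -0.3425, 0.0468]
ee_rot: [-180.0, 0.0, 166.9]
contact_force: [0.7, 0.5, 2.5]
width: 0.005
grip_force: 1.8
```

```bash
python3 -m inch '[[0,0,0,0,0,0.025,1],[0,0,0,0,0,0.02,1],[0,0,0,0,0,0,1],[0,0,0,0,0,0,1]]'
```

```text
clock: 9.12
tool_pos: [0.4981, -0.3426, 0.046]
ee_rot: [-179.9, 0.1, 167.0]
contact_force: [-3.6, 3.3, 18.0]
width: 0.005
grip_force: 8.6
```

Bottomed out: the tool stopped at 0.046 and the force rose to 18 N. Now I'll release and withdraw.

```bash
python3 -m inch '[[0,0,0,0,0,-0.1,1],[0,0,0,0,0,-0.2,1],[0,0,0,0,0,-0.5,1],[0,0,0,0,0,-0.8,1],[0,0,0,0,0,-0.8,1],[0,0,0,0.7,0,0,1],[0,0,0,0.7,0,0,1],[0,0,0,0.7,0,0,1],[0,0,0,0,0,0,1],[0,0,0,0,0,0,1]]'
python3 - <<'E'
from h import *
cv2.imwrite("pics/c.png",camera("scene")[:,:,::-1])
E
```

```text
clock: 10.38
tool_pos: [0.3756, -0.3143, 0.1881]
ee_rot: [-180.0, 0.1, 166.9]
contact_force: [-0.1, 0.3, -0.2]
width: 0.009
grip_force: 0.0
```

View pics/c.png

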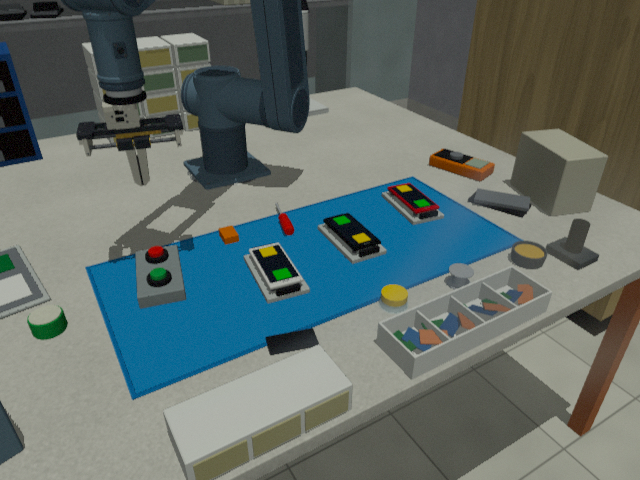

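The green button (158, 274) is up again, the white phone (282, 273) is at rest, everything else is where it was, and the gripper is clear.

```bash
python3 -c "
from rig import close_job
print(close_job())"
```

```text
the job is handed in; nothing more can be done
None
```

The job is handed in: the white phone's green patch was pressed in about 4–5 mm (about 4 N) and sprang back, then the green button was pressed to its stop (peak reading 18 N) and released, and the arm withdrew with nothing else disturbed, at about 10 s on the clock.

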